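Close the laundry canisters

ROBOT

A 7-joint arm with a two-finger parallel gripper is mounted at the origin on the work surface. World frame = base frame: x ahead of the robot, y to its left, z up, the work surface at z = 0. Lengths are in m, angles in rad, forces in N, time in s.
With the tool pointing down it reaches from about 0.4 to 0.9 m from the base axis. Payload 5.5 kg.
Tool frame: the origin (TCP) lies where the fingers leave the gripper's body, on its centre line; the fingertips stand 73 mm ahead of it and the grasp point (between the pads) lies 54 mm ahead of it; z points along the fingers, y is the line along which they close (so a half turn about z gives the same grasp; the last joint's range is limited). The gripper opens to 85 mm and grips with 20 to 120 N. Pads are 22 mm wide; open, the fingers measure 114 mm over their backs; the gripper's body (76 mm by 85 mm) begins 54 mm behind the grasp point. The pads swing forward as they close: fully open they stand 13 mm farther back than shut.
Start: joints at [-0.994, 0.501, -0.427, 1.55, 0.221, 1.138, -0.21], TCP at [0.201, 0.618, 0.304] pointing down, gripper open.
Joint ranges: [-2.88, 2.88], [-0.31, 2.03], [-1.54, 1.56], [0.2, 2.42], [-1.41, 4.55], [0.19, 2.02], [-2.57, 2.57]. Speed limits (rad/s): [2.57, 2.57, 3.14, 3.14, 3.14, 3.14, 3.14].

INTERFACE

Orientations are given as a unit quaternion [x, y, z, w].
In Python, from cell import arm gives the robot as it stands. The module is installed in compiled form; this text tells all that it offers.
- The arm moves only by the tool carry_out, never from a script. Its argument "rows" is a list that holds one entry, the list of rows, each a list of 6 numbers: the shift along the tool's x, y, z in units of 50 mm (1.0 is 50 mm), then the turn, a rotation vector about the tool's x, y, z in units of 0.08 rad (1.0 is 0.08 rad). A call has 1 to 20 rows; each row shifts and turns the commanded pose from where the row before left it, along the tool's axes as they then stand; what a row does not reach is not made up. A row lasts 1/10 s, in which the tool goes at most 50 mm and 8.59 degrees, less where a joint would pass 70% of its speed; a pose out of reach is approached as far as the arm can. A call with a number of a shift or a turn outside -1 to 1 is refused whole. A call with a gripper value outside its range is refused whole. "hand" is the opening, from 0 (shut) to 1 (fully open), set as the call begins (left out, the last holds). The fingers move at their own pace and stop on an object; the grip force is fixed at half the most. Time passes only in rows, so rows that do not move let the fingers close. It gives the time, the measured TCP pose, the force, the opening and the grip force at its end, in the units of the state.
- arm.read_state(): the state, without advancing time (a new reading comes with each control period).
- arm.read_camera(name): name is "scene" or "side" or "wrist"; returns a dict with "color" (384x512x3 uint8, blue, green, red), "depth" (384x512 float32, m along the optical axis (not along the pixel's ray), 0 where there is no reading), "fovy" (degrees; the focal length in pixels is half the picture's height over the tangent of half this angle, whatever the lens; pixels are square), "cx", "cy" (the principal point, pixels), "origin" and "attitude" of the camera in the world; the wrist camera has in their place "hand_eye" (4x4, takes a point from camera to tool coordinates, whose origin is the TCP and whose axes are the flange's). Camera axes: x right, y up, looking along -z (the intrinsics and any distortion apply to the point x, -y, -z); pixel columns grow to the right and rows downward; lengths in m; the calibration is good to about 2 mm. A picture is of the moment at which its call begins: read the wrist's pose just before it.
- arm.job_done(): hands the job in; it is judged then, once.
The state is a dict: "clock": time; "q": joint angles; "dq": joint speeds; "tau": joint torques, N m; "eef_pos": TCP position; "ee_rot": TCP orientation; "wrist_force": force on the tool from outside, world axes, zero at the start; "moment": the same for the moment, N m; "finger_gap": finger opening in m; "finger_force": force on a finger pad.
Only numpy, scipy, OpenCV 4.12 (cv2) and the standard library are available. Lean on these libraries where they do the work, as an engineer would, in place of code of your own. Each camera call takes 0.05 s, during which the arm holds its last target. There are 200 camera calls.

TASK

Close the four open white laundry canisters: put each wooden lid, which lies somewhere on the worktop, on the canister of its own shape and size, fully seated in the mouth and lying flat. Leave the canisters, the brown bottle and the grey dosing cup standing where they are.

Things in the scene. Friction and masses are not known exactly. Their poses are not given: they have to be found in the camera images.
- small_round_canister: open white enamel canister, round, outside diameter 72 mm, 70 mm high, walls 4 mm, mouth diameter 64 mm; a few pale tablets lie deep inside. Loose on the worktop, 0.5 to 0.7 kg. Origin: centre of its underside; z up.
- large_round_canister: open white enamel canister, round, outside diameter 100 mm, 60 mm high, walls 4 mm, mouth diameter 92 mm; a few pale tablets lie deep inside. Loose on the worktop, 0.5 to 0.7 kg. Origin: centre of its underside; z up.
- square_canister: open white enamel canister, square, outside 88 x 88 mm, 74 mm high, walls 4 mm, mouth 80 x 80 mm; a few pale tablets lie deep inside. Loose on the worktop, 0.5 to 0.7 kg. Origin: centre of its underside; z up. x and y along its sides.
- oblong_canister: open white enamel canister, oblong, outside 120 mm (x) by 66 mm (y), 64 mm high, walls 4 mm, mouth 112 x 58 mm; a few pale tablets lie deep inside. Loose on the worktop, 0.5 to 0.7 kg. Origin: centre of its underside; z up.
- small_round_lid: wooden lid lying plug-down: plate round, diameter 72 mm, 8 mm thick; under it a plug 8 mm deep, tapering from diameter 50 to 44 mm; centred on top a round dark steel knob, diameter 26 mm, 24 mm high. Under 0.13 kg. Origin: centre of the plug's underside; plate top at z = 16 mm, grip top 40 mm. Seated, the plate rests on the rim, origin 8 mm below the rim.
- large_round_lid: wooden lid lying plug-down: plate round, diameter 100 mm, 8 mm thick; under it a plug 8 mm deep, tapering from diameter 78 to 72 mm; centred on top a round dark steel knob, diameter 26 mm, 24 mm high. Under 0.13 kg. Origin: centre of the plug's underside; plate top at z = 16 mm, grip top 40 mm. Seated, the plate rests on the rim, origin 8 mm below the rim.
- square_lid: wooden lid lying plug-down: plate square, 88 x 88 mm, 8 mm thick; under it a plug 8 mm deep, 66 x 66 mm; centred on top a dark steel bar grip 46 mm long (x) by 18 mm wide (y), 24 mm high. Under 0.13 kg. Origin: centre of the plug's underside; plate top at z = 16 mm, grip top 40 mm. Seated, the plate rests on the rim, origin 8 mm below the rim. Fits in any of its four quarter turns.
- oblong_lid: wooden lid lying plug-down: plate oblong, 120 mm (x) by 66 mm (y), 8 mm thick; under it a plug 8 mm deep, 98 x 44 mm; centred on top a dark steel bar grip 46 mm long (x) by 18 mm wide (y), 24 mm high. Under 0.13 kg. Origin: centre of the plug's underside; plate top at z = 16 mm, grip top 40 mm. Seated, the plate rests on the rim, origin 8 mm below the rim. Fits either way round.
- bottle: brown glass bottle with a white cap, diameter 52 mm, 135 mm high, standing loose among the canisters; leave it standing. Origin: centre of its underside.
- dosing_cup: grey plastic dosing cup, rim diameter 56 mm, 55 mm high, standing loose among the canisters; leave it standing. Origin: centre of its underside.
Not all that is in view belongs to the job. What is shaped like the large_round_lid but turquoise is not meant. What is shaped like the small_round_lid but blue is not meant.

How it is judged:
At the end, for the whole second after the job is handed in: Each lid on its own canister, plug in the mouth: centres within 11 mm, lid origin 5 to 12 mm below the rim, lid and canister level within 0.05 rad, square and oblong lids in line within 0.2 rad (square: any quarter turn; oblong: either way round), all at rest (horizontal distance between small_round_lid and small_round_canister below 0.011 m and z of small_round_lid in the frame of small_round_canister between 0.058 and 0.065 m and angle between each of small_round_lid, small_round_canister, large_round_lid, large_round_canister, square_lid, square_canister, oblong_lid, oblong_canister's own z axis and vertical below 0.05 rad and linear speed of each of small_round_lid, small_round_canister, large_round_lid, large_round_canister, square_lid, square_canister, oblong_lid, oblong_canister below 0.02 m/s and angular speed of each of small_round_lid, large_round_lid, square_lid, oblong_lid below 0.2 rad/s and horizontal distance between large_round_lid and large_round_canister below 0.011 m and z of large_round_lid in the frame of large_round_canister between 0.048 and 0.055 m and horizontal distance between square_lid and square_canister below 0.011 m and z of square_lid in the frame of square_canister between 0.062 and 0.069 m and horizontal distance between oblong_lid and oblong_canister below 0.011 m and z of oblong_lid in the frame of oblong_canister between 0.052 and 0.059 m and (angle between the x axis of square_lid and the x axis of square_canister, either way round below 0.2 rad or angle between the x axis of square_lid and the y axis of square_canister, either way round below 0.2 rad) and angle between the x axis of oblong_lid and the x axis of oblong_canister, either way round below 0.2 rad); the robot touches nothing.
It fails at once if a canister is moved more than 30 mm from where it stood, or knocked over (distance of any of small_round_canister, large_round_canister, square_canister, oblong_canister from where it was at the start of the episode above 0.03 m or angle between any of small_round_canister, large_round_canister, square_canister, oblong_canister's own z axis and vertical above 0.5 rad).
It fails at once if the brown bottle is moved more than 30 mm, or knocked over (distance of bottle from where it was at the start of the episode above 0.03 m or angle between bottle's own z axis and vertical above 0.5 rad).
It fails at once if the dosing cup is moved more than 30 mm, or knocked over (distance of dosing_cup from where it was at the start of the episode above 0.03 m or angle between dosing_cup's own z axis and vertical above 0.5 rad).
It also fails if it takes over 117 s, if anything falls off the work surface, if the arm or the gripper's body presses on something with over 40 N, if the wrist force passes 120 N, or if a joint passes its speed limit or range.

## Working session

There is one attempt and no reset: what is moved stays moved. The work goes in short steps, Python scripts to look and compute and a tool call to move; the robot and the scene stay as the last step left them, time stands still between calls to the robot, and variables do not carry over. Pictures are saved under pics/ and viewed, at most 14 in all, crops included, and the job is handed in when it is done.

Besides the shell and the picture viewer there is one more tool, called as a command line: name --argument value ..., lists and objects as JSON in quotes. carry_out: Moves the arm, as the interface text tells. Its arguments: {"type":"object","properties":{"rows":{"type":"array","items":{"type":"array","items":{"type":"array","items":{"type":"number"}}}},"hand":{"type":"number"}},"required":["rows"]}

```bash
mkdir -p pics; cat > h.py <<'E'
import numpy as np, cv2
from scipy.spatial.transform import Rotation as R
from cell import arm
def att(a):
    a=np.array(a,float)
    return a if a.shape==(3,3) else R.from_quat(a).as_matrix()
def cam(n):
    s=arm.read_state(); c=arm.read_camera(n)
    if 'hand_eye' in c:
        H=np.array(c['hand_eye']); Rt=R.from_quat(s['ee_rot']).as_matrix()
        c['R']=Rt@H[:3,:3]; c['o']=Rt@H[:3,3]+np.array(s['eef_pos'])
    else: c['R']=att(c['attitude']); c['o']=np.array(c['origin'])
    c['f']=192/np.tan(np.radians(c['fovy'])/2)
    return c
def cloud(c):
    v,u=np.mgrid[:384,:512]; d=c['depth']
    p=np.stack([(u-c['cx'])/c['f']*d,-(v-c['cy'])/c['f']*d,-d],-1)
    return p@c['R'].T+c['o']
def ray(c,u,v,z):
    d=c['R']@np.array([(u-c['cx'])/c['f'],-(v-c['cy'])/c['f'],-1]); return c['o']+d*(z-c['o'][2])/d[2]
E
python3 - <<'E'
from h import *
for n in ['scene','side','wrist']:
    c=cam(n); cv2.imwrite(f'pics/{n}0.png',c['color']); print(n,[k for k in c],c['o'],c['R'][:,2],c['f'],c['cx'],c['cy'],(c['depth']==0).mean())
    np.save(f'{n}0.npy',c,allow_pickle=True)
    for k in c:
        if k not in('color','depth','R','o','f'): print(k,c[k])
print(arm.read_state())
E
```

```text
scene ['color', 'depth', 'fovy', 'cx', 'cy', 'origin', 'attitude', 'R', 'o', 'f'] [0.95801814 0.68487847 1.3416998 ] [0.28645295 0.43715704 0.8525482 ] 486.45713431713517 243.94414337441668 191.1505214398683 0.0038096110026041665
fovy 43.07735530296637
cx 243.94414337441668
cy 191.1505214398683
origin [0.95801814 0.68487847 1.3416998 ]
attitude [0.07517334 0.26091161 0.91957488 0.28400024]
side ['color', 'depth', 'fovy', 'cx', 'cy', 'origin', 'attitude', 'R', 'o', 'f'] [ 0.33452469 -0.71101398  0.63826002] [-0.1913179  -0.74548029  0.63847992] 374.61442787972607 252.3469459245773 190.97823687325624 0.0039825439453125
fovy 54.2727274342797
cx 252.3469459245773
cy 190.97823687325624
origin [ 0.33452469 -0.71101398  0.63826002]
attitude [ 0.42182123 -0.05316849 -0.11359228  0.89796256]
wrist ['color', 'depth', 'fovy', 'cx', 'cy', 'hand_eye', 'R', 'o', 'f'] [0.13481453 0.64077389 0.37298113] [-0.25900292  0.085598    0.96207612] 328.4469538073499 257.3797307628152 190.78011432430375 0.003962198893229167
fovy 60.618489084625715
cx 257.3797307628152
cy 190.78011432430375
hand_eye [[ 8.2716
[... 262 characters left out ...]
clock': 0.15, 'q': array([-0.99379917,  0.5016623 , -0.4268319 ,  1.55121485,  0.22079597,
        1.13827617, -0.21029168]), 'dq': array([ 0.00098326, -0.00293098,  0.00052243, -0.00305747, -0.00113374,
        0.00010041, -0.00028361]), 'tau': array([-7.32025175e-03, -5.70030499e+01, -5.82564712e+00, -2.81279916e+01,
        1.06066820e-02,  7.83034076e-03,  6.52008069e-06]), 'eef_pos': array([0.20053608, 0.6178468 , 0.30307703]), 'ee_rot': array([ 1.56230722e-01,  9.87720299e-01, -7.40831032e-04, -1.53631840e-04]), 'wrist_force': array([ 1.02674739, -0.28085099, -0.33816779]), 'moment': array([-0.01904619,  0.04128969, -0.01423876]), 'finger_force': 0.0, 'finger_gap': 0.08550981369901009}
```

View pics/scene0.png

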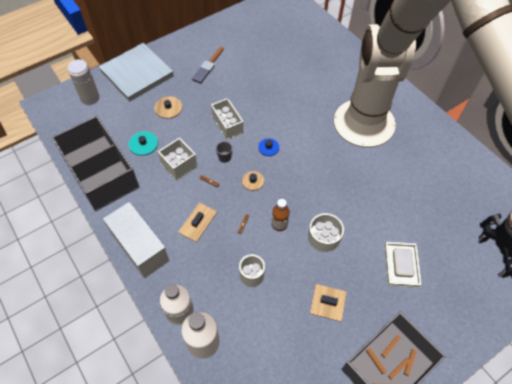

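View pics/side0.png

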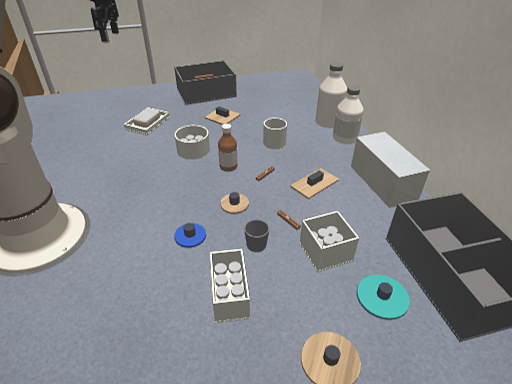

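Scene view: wooden lids at large round (168,106), small round (253,180), oblong (198,221) and square (328,302). The decoys are turquoise (143,142) and blue (268,147). Canisters are oblong (227,117), square (178,157), small round (252,268) and large round (326,231). The bottle is at (281,214) and the cup at (224,152). The side view agrees. Next I measure them.

```bash
cat > m.py <<'E'
from h import *
import sys
seed={'lr_lid':(168,106,.016),'sr_lid':(253,180,.016),'ob_lid':(198,221,.016),'sq_lid':(328,302,.016),
'ob_can':(227,117,.064),'sq_can':(178,157,.074),'sr_can':(252,266,.070),'lr_can':(326,231,.060)}
def meas(n,c,P,p0,h):
    near=np.hypot(P[...,0]-p0[0],P[...,1]-p0[1])<.085
    lid='lid' in n
    if lid:
        hsv=cv2.cvtColor(c['color'],cv2.COLOR_BGR2HSV); m=near&(hsv[...,0]>7)&(hsv[...,0]<28)&(hsv[...,1]>70)&(P[...,2]>.004)&(P[...,2]<.045)
        m|=near&(P[...,2]>.022)&(P[...,2]<.05)
    else: m=near&(abs(P[...,2]-h)<.006)
    k,l,st,_=cv2.connectedComponentsWithStats(m.astype('u1'))
    i=1+np.argmax(st[1:,4]) ; 
    m=(l==i) if lid else m
    q=P[m]; q=q[abs(q[:,2]-h)<.006]
    xy=q[:,:2].astype('f4')*1000
    if 'r_' in n: # round
        e,rad=cv2.minEnclosingCircle(xy); r=f'encl {np.round(e,1)} d={2*rad:.0f}'
    else:
        e,s,a=cv2.minAreaRect(xy)
        if s[0]<s[1]: s=s[::-1];a+=90
        r=f'rect {np.round(e,1)} {np.round(s,0)} ang={((a+90)%180)-90:.1f}'
    x=''
    if lid:
        g=P[near&(abs(P[...,2]-.040)<.005)]
        if len(g):
            ee,s,a=cv2.minAreaRect(g[:,:2].astype('f4')*1000)
            if s[0]<s[1]: s=s[::-1];a+=90
            x=f'grip {np.round(ee,1)} {np.round(s,0)} ang={((a+90)%180)-90:.1f} zmed={np.median(g[:,2]):.3f}'
    print(n,len(q),r,'z=%.4f'%np.median(q[:,2]),x)
if __name__=='__main__':
    C={n:np.load(f'{n}0.npy',allow_pickle=True).item() for n in('scene','side')}
    for n,(u,v,h) in seed.items():
        p0=ray(C['scene'],u,v,h)
        for cn in C: meas(n,C[cn],cloud(C[cn]),p0,h)
    P=cloud(C['scene']);print('table z',np.median(P[200:240,380:384,2]))
    print('bottle',P[203,281],'cup',ray(C['scene'],224,146,.055), ray(C['scene'],280,203,.135))
E
python3 m.py
```

```text
lr_lid 345 encl [ 537.7 -444. ] d=100 z=0.0139 grip [ 540.  -443.8] [23. 21.] ang=-67.6 zmed=0.039
lr_lid 2233 encl [ 537.4 -447.4] d=99 z=0.0173 grip [ 537.7 -447.3] [25. 24.] ang=21.3 zmed=0.041
sr_lid 218 encl [466.5 -13.3] d=73 z=0.0147 grip [467. -13.] [23. 22.] ang=55.3 zmed=0.038
sr_lid 324 encl [465.5 -17.1] d=71 z=0.0181 grip [465.6 -18.2] [24. 22.] ang=-22.5 zmed=0.041
ob_lid 556 rect [692.2  14. ] [121.  66.] ang=25.9 z=0.0144 grip [693.2  14.3] [45. 18.] ang=23.0 zmed=0.039
ob_lid 529 rect [690.8   9.4] [121.  66.] ang=25.3 z=0.0177 grip [691.9  11.6] [48. 19.] ang=22.6 zmed=0.041
sq_lid 732 rect [523.4 439.8] [89. 87.] ang=41.2 z=0.0147 grip [524.1 438.6] [46. 19.] ang=-48.4 zmed=0.039
sq_lid 243 rect [521.9 434.7] [89. 89.] ang=-48.4 z=0.0184 grip [523.4 437.4] [47. 22.] ang=-53.5 zmed=0.041
ob_can 103 rect [ 402.8 -264.5] [127.  68.] ang=82.5 z=0.0612 
ob_can 459 rect [ 401.2 -267.8] [121.  66.] ang=83.1 z=0.0650 
sq_can 126 rect [ 631.6 -210.4] [93. 90.] ang=-84.3 z=0.0712 
sq_can 465 rect [ 630.1 -212.6] [90. 89.] ang=-84.9 z=0.0738 
sr_can 115 encl [654.4 247.7] d=74 z=0.0684 
sr_can 147 encl [653.1 246.4] d=77 z=0.0693 
lr_can 151 encl [400.1 270.6] d=104 z=0.0579 
lr_can 225 encl [397.  269.2] d=105 z=0.0597 
table z -0.001321469398481545
bottle [0.48718473 0.1588954  0.13428496] cup [ 0.48190297 -0.15631171  0.055     ] [0.4898224  0.15758601 0.135     ]
```

The wooden large lid (168,106) is 100 mm across and the wooden small lid (253,180) is 72 mm. They're the ones meant. Turquoise (143,142) and blue (268,147) are ruled out by colour. I'll confirm both in one crop.

```bash
cat > to.py <<'E'
from h import *
import sys
x,y,z,a=map(float,sys.argv[1:5])   # mm, mm, mm, world angle of tool y in degrees
s=arm.read_state(); R0=R.from_quat(s['ee_rot']); p=np.array(s['eef_pos'])
t=np.radians(a); Y=np.array([np.cos(t),np.sin(t),0]); Z=np.array([0,0,-1.]); R1=R.from_matrix(np.stack([np.cross(Y,Z),Y,Z],1))
d=np.array([x,y,z])/1000-p
print('turn',np.round((R0.inv()*R1).as_rotvec()/.08,2),'shift before turn',np.round(R0.inv().apply(d)/.05,2),'after turn',np.round(R1.inv().apply(d)/.05,2))
print('t %.2f'%s['clock'],'pos',np.round(p*1000,1),'q',np.round(s['q'],2),'F',np.round(s['wrist_force'],1),'gap %.4f'%s['finger_gap'])
E
python3 - <<'E'
from h import *
i=np.load('scene0.npy',allow_pickle=True).item()['color']; cv2.imwrite('pics/crop.png',cv2.resize(i[85:205,120:300],None,fx=4,fy=4))
E
python3 to.py 523.5 437.5 250 41.3
```

```text
turn [-0.02  0.    6.7 ] shift before turn [-7.26 -1.44  1.06] after turn [-6.97  2.47  1.06]
t 0.15 pos [200.5 617.8 303.1] q [-0.99  0.5  -0.43  1.55  0.22  1.14 -0.21] F [ 1.  -0.3 -0.3] gap 0.0855
```

View pics/crop.png

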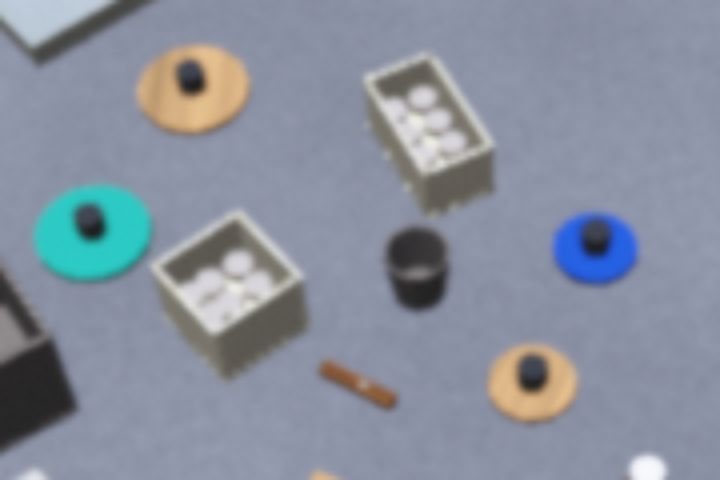

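The crop confirms it: the wooden large lid is at crop (193,88) and the wooden small lid at (533,382). The turquoise and blue lids are decoys. I'll start with the square lid.

carry_out --rows '[[[0,0,0,0,0,0.96],[0,0,0,0,0,0.96],[0,0,0,0,0,0.96],[0,0,0,0,0,0.96],[0,0,0,0,0,0.96],[0,0,0,0,0,0.96],[0,0,0,0,0,0.94],[-0.7,0.247,0.1,0,0,0],[-0.7,0.247,0.1,0,0,0],[-0.7,0.247,0.1,0,0,0],[-0.7,0.247,0.1,0,0,0],[-0.7,0.247,0.1,0,0,0],[-0.7,0.247,0.1,0,0,0],[-0.7,0.247,0.1,0,0,0],[-0.7,0.247,0.1,0,0,0],[-0.7,0.247,0.1,0,0,0],[-0.67,0.247,0.1,0,0,0],[0,0,0,0,0,0]]]' --hand 1

```text
clock: 1.95
eef_pos: [0.5295, 0.4317, 0.2522]
ee_rot: [0.416, 0.909, -0.002, 0.002]
wrist_force: [0.3, -0.2, 0.3]
finger_gap: 0.0857
finger_force: 0.0
```

```bash
python3 to.py 523.5 437.5 92 41.3; python3 - <<'E'
from h import *
from m import meas
c=cam('wrist');P=cloud(c);meas('sq_lid',c,P,np.array([.5235,.4375,0]),.016);cv2.imwrite('pics/w1.png',c['color'])
E
```

```text
turn [-0.02  0.06 -0.11] shift before turn [ 0.18 -0.01  3.2 ] after turn [ 0.17 -0.01  3.2 ]
t 1.95 pos [529.5 431.7 252.2] q [-0.58  0.58 -0.21  1.51  0.14  1.07 -0.12] F [ 0.3 -0.2  0.3] gap 0.0857
sq_lid 7276 rect [522.4 439.7] [88. 87.] ang=40.8 z=0.0159 grip [522.1 439.7] [45. 18.] ang=-48.7 zmed=0.040
```

carry_out --rows '[[[0.1,0,0.6,0,0,0],[0.1,0,0.6,0,0,0],[0.02,0,0.6,0,0,0],[0,0,0.6,0,0,0],[0,0,0.4,0,0,0],[0,0,0.3,0,0,0],[0,0,0,0,0,0],[0,0,0,0,0,0]]]'

```text
clock: 2.8
eef_pos: [0.5159, 0.447, 0.0994]
ee_rot: [0.412, 0.911, 0.0, -0.0]
wrist_force: [0.2, -0.1, 0.1]
finger_gap: 0.0853
finger_force: 0.0
```

```bash
python3 to.py 522.2 439.7 92 41.3
```

```text
turn [ 0.   -0.01  0.01] shift before turn [-0.19 -0.    0.15] after turn [-0.19 -0.    0.15]
t 2.80 pos [515.9 447.   99.4] q [-0.62  0.76 -0.19  1.59  0.18  0.81 -0.17] F [ 0.2 -0.1  0.1] gap 0.0853
```

carry_out --rows '[[[-0.19,0,0.14,0,0,0],[0,0,0,0,0,0],[0,0,0,0,0,0],[0,0,0,0,0,0],[0,0,0,0,0,0]]]'

```text
clock: 3.3
eef_pos: [0.5225, 0.4394, 0.0923]
ee_rot: [0.412, 0.911, 0.0, -0.0]
wrist_force: [-0.2, 0.1, 0.1]
finger_gap: 0.0853
finger_force: 0.0
```

carry_out --rows '[[[0,0,0,0,0,0],[0,0,0,0,0,0],[0,0,0,0,0,0],[0,0,0,0,0,0],[0,0,0,0,0,0],[0,0,0,0,0,0],[0,0,0,0,0,0],[0,0,0,0,0,0],[0,0,0,0,0,0],[0,0,0,0,0,0]]]' --hand 0

```text
clock: 4.3
eef_pos: [0.5226, 0.4393, 0.0921]
ee_rot: [0.412, 0.911, 0.0, 0.0]
wrist_force: [0.5, 0.4, 2.4]
finger_gap: 0.0166
finger_force: 60.4
```

carry_out --rows '[[[0,0,-0.2,0,0,0],[0,0,-0.4,0,0,0],[0,0,-0.6,0,0,0],[0,0,-0.6,0,0,0],[0,0,-0.6,0,0,0],[0,0,-0.6,0,0,0],[0,0,-0.6,0,0,0],[0,0,-0.5,0,0,0],[0,0,0,0,0,0],[0,0,0,0,0,0],[0,0,0,0,0,0]]]'

```text
clock: 5.4
eef_pos: [0.5217, 0.4384, 0.2953]
ee_rot: [0.412, 0.911, -0.001, -0.001]
wrist_force: [-0.1, 0.2, -1.0]
finger_gap: 0.0166
finger_force: 60.0
```

```bash
python3 to.py 630.8 -211.5 300 5.2
```

```text
turn [-0.04  0.01  7.88] shift before turn [-11.2   -6.94  -0.07] after turn [-13.14   0.99  -0.09]
t 5.40 pos [521.7 438.4 295.3] q [-0.58  0.54 -0.23  1.47  0.13  1.14 -0.11] F [-0.1  0.2 -1. ] gap 0.0166
```

carry_out --rows '[[[0,0,0,0,0,0.98],[0,0,0,0,0,0.98],[0,0,0,0,0,0.98],[0,0,0,0,0,0.98],[0,0,0,0,0,0.98],[0,0,0,0,0,0.98],[0,0,0,0,0,1],[0,0,0,0,0,1],[-0.4,0.05,0,0,0,0],[-0.7,0.05,0,0,0,0],[-0.7,0.05,0,0,0,0],[-0.7,0.05,0,0,0,0],[-0.7,0.05,0,0,0,0],[-0.7,0.05,0,0,0,0],[-0.7,0.05,0,0,0,0],[-0.7,0.05,0,0,0,0],[-0.7,0.05,0,0,0,0],[-0.7,0.05,0,0,0,0],[-0.7,0.05,0,0,0,0],[-0.7,0.05,0,0,0,0]]]'

```text
clock: 7.4
eef_pos: [0.588, 0.0357, 0.2957]
ee_rot: [0.674, 0.739, -0.001, -0.001]
wrist_force: [0.6, 0.0, -0.4]
finger_gap: 0.0166
finger_force: 59.9
```

carry_out --rows '[[[-0.7,0.05,0,0,0,0],[-0.7,0.05,0,0,0,0],[-0.7,0.05,0,0,0,0],[-0.7,0.05,0,0,0,0],[-0.7,0.05,0,0,0,0],[-0.7,0.05,0,0,0,0],[-0.5,0.05,0,0,0,0],[-0.3,0,0,0,0,0],[0,0,0,0,0,0],[0,0,0,0,0,0],[0,0,0,0,0,0],[0,0,0,0,0,0]]]'

```text
clock: 8.6
eef_pos: [0.6293, -0.2067, 0.2969]
ee_rot: [0.673, 0.739, 0.0, -0.0]
wrist_force: [0.9, 1.0, -0.4]
finger_gap: 0.0167
finger_force: 59.9
```

```bash
python3 to.py 630.8 -211.5 160 5.2; python3 - <<'E'
from h import *
c=cam('scene');P=cloud(c)
s=arm.read_state()
from m import meas
c=cam('wrist');cv2.imwrite('pics/w2.png',c['color']);P=cloud(c)
meas('sq_can',c,P,np.array([.631,-.2115]),.074)
q=P[abs(P[...,2]-.074)<.006];q=q[np.hypot(q[:,0]-.631,q[:,1]+.2115)<.085];print(len(q),q.min(0),q.max(0))
E
```

```text
turn [ 0.   -0.01  0.04] shift before turn [-0.1   0.02  2.74] after turn [-0.1   0.02  2.74]
t 8.60 pos [ 629.3 -206.7  296.9] q [ 0.21  0.49  0.1   1.54 -0.05  1.11  0.41] F [ 0.9  1.  -0.4] gap 0.0167
sq_can 659 rect [ 626.9 -177. ] [88. 20.] ang=5.2 z=0.0736 
659 [ 0.58302447 -0.19046223  0.0680224 ] [ 0.67143239 -0.16328924  0.07668535]
```

View pics/w2.png

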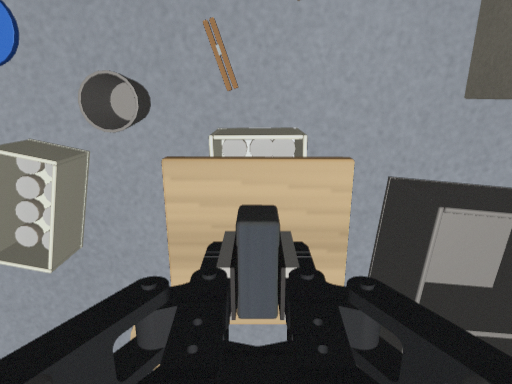

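The picture shows the lid held square above the canister. The near rim edge (210–305, 135) lines up with the lid and puts the centre at about (630,-211). Now I lower it.

carry_out --rows '[[[-0.09,0.02,0.3,0,0,0],[0,0,0.6,0,0,0],[0,0,0.6,0,0,0],[0,0,0.4,0,0,0],[0,0,0.3,0,0,0],[0,0,0.2,0,0,0],[0,0,0,0,0,0],[0,0,0,0,0,0],[0,0,0.1,0,0,0],[0,0,0.1,0,0,0],[0,0,0.1,0,0,0],[0,0,0.05,0,0,0],[0,0,0,0,0,0],[0,0,0,0,0,0],[0,0,0,0,0,0]]]'

```text
clock: 10.2
eef_pos: [0.6306, -0.2133, 0.1596]
ee_rot: [0.674, 0.738, 0.0, 0.0]
wrist_force: [0.4, 0.2, -1.5]
finger_gap: 0.0167
finger_force: 59.9
```

```bash
python3 to.py 630.3 -211 158 5.2
```

```text
turn [ 0.  0. -0.] shift before turn [ 0.05 -0.    0.03] after turn [ 0.05 -0.    0.03]
t 10.20 pos [ 630.6 -213.3  159.6] q [ 0.22  0.65  0.09  1.63 -0.07  0.87  0.43] F [ 0.4  0.2 -1.5] gap 0.0167
```

carry_out --rows '[[[0.05,0,0.02,0,0,0],[0,0,0,0,0,0],[0,0,0,0,0,0]]]'

```text
clock: 10.5
eef_pos: [0.6303, -0.2105, 0.1584]
ee_rot: [0.674, 0.739, 0.0, -0.0]
wrist_force: [0.2, -0.7, -1.0]
finger_gap: 0.0169
finger_force: 59.9
```

carry_out --rows '[[[0,0,0,0,0,0],[0,0,0,0,0,0],[0,0,0,0,0,0],[0,0,0,0,0,0],[0,0,0,0,0,0],[0,0,0,0,0,0],[0,0,-0.3,0,0,0],[0,0,-0.6,0,0,0],[0,0,-0.6,0,0,0],[0,0,-0.6,0,0,0],[0,0,-0.5,0,0,0],[0,0,0,0,0,0],[0,0,0,0,0,0],[0,0,0,0,0,0]]]' --hand 1

```text
clock: 11.9
eef_pos: [0.6296, -0.2105, 0.2878]
ee_rot: [0.674, 0.738, -0.0, -0.001]
wrist_force: [-0.5, 0.2, -0.9]
finger_gap: 0.0855
finger_force: 0.0
```

```bash
python3 to.py 538 -445 250 -35; python3 - <<'E'
from h import *
c=cam('wrist');P=cloud(c)
q=P[(np.hypot(P[...,0]-.6303,P[...,1]+.211)<.08)&(abs(P[...,2]-.082)<.006)]
print(len(q),np.median(q[:,2]),cv2.minAreaRect(q[:,:2].astype('f4')*1000)); A=np.c_[q[:,:2],np.ones(len(q))];print(np.linalg.lstsq(A,q[:,2],rcond=None)[0])
E
```

```text
turn [-0.02 -0.    8.77] shift before turn [-4.5  -2.25  0.76] after turn [-4.89  1.19  0.76]
t 11.90 pos [ 629.6 -210.5  287.8] q [ 0.21  0.51  0.1   1.54 -0.06  1.1   0.42] F [-0.5  0.2 -0.9] gap 0.0855
8667 0.08195644354464038 ((630.406494140625, -209.68673706054688), (88.27017974853516, 87.92052459716797), 4.813625335693359)
[-0.00061524 -0.00151261  0.08199581]
```

Square lid is seated: plate top at 82 mm, level and centred. Next is the large round lid.

carry_out --rows '[[[0,0,0,0,0,0.97],[0,0,0,0,0,0.97],[0,0,0,0,0,0.97],[0,0,0,0,0,0.97],[0,0,0,0,0,0.97],[0,0,0,0,0,0.97],[0,0,0,0,0,0.97],[0,0,0,0,0,0.97],[0,0,0,0,0,1],[-0.7,0.17,0.1,0,0,0],[-0.7,0.17,0.1,0,0,0],[-0.7,0.17,0.11,0,0,0],[-0.7,0.17,0.15,0,0,0],[-0.7,0.17,0.15,0,0,0],[-0.7,0.17,0.15,0,0,0],[-0.69,0.17,0,0,0,0],[0,0,0,0,0,0],[0,0,0,0,0,0],[0,0,0,0,0,0],[0,0,0,0,0,0]]]'

```text
clock: 13.95
eef_pos: [0.54, -0.4433, 0.2499]
ee_rot: [0.886, 0.463, 0.0, -0.001]
wrist_force: [-0.6, -0.1, 0.3]
finger_gap: 0.0853
finger_force: 0.0
```

```bash
python3 to.py 538 -445 92 -35; python3 - <<'E'
from h import *
from m import meas
c=cam('wrist');P=cloud(c);meas('lr_lid',c,P,np.array([.538,-.445,0]),.016)
E
```

```text
turn [-0.01 -0.01  0.04] shift before turn [-0.05 -0.01  3.16] after turn [-0.05 -0.01  3.16]
t 13.95 pos [ 540.  -443.3  249.9] q [ 0.46  0.61  0.28  1.48 -0.19  1.07  0.18] F [-0.6 -0.1  0.3] gap 0.0853
lr_lid 7444 encl [ 538.  -445.7] d=99 z=0.0160 grip [ 538.4 -445.6] [25. 25.] ang=7.6 zmed=0.040
```

carry_out --rows '[[[-0.05,0,0.6,0,0,0],[0,0,0.6,0,0,0],[0,0,0.6,0,0,0],[0,0,0.5,0,0,0],[0,0,0.4,0,0,0],[0,0,0.3,0,0,0],[0,0,0.15,0,0,0],[0,0,0,0,0,0],[0,0,0,0,0,0],[0,0,0,0,0,0],[0,0,0,0,0,0],[0,0,0,0,0,0]]]'

```text
clock: 15.2
eef_pos: [0.5378, -0.4476, 0.0937]
ee_rot: [0.887, 0.462, 0.0, 0.001]
wrist_force: [0.6, 0.2, -0.9]
finger_gap: 0.0857
finger_force: 0.0
```

```bash
python3 to.py 538.1 -445.6 92 -35
```

```text
turn [0.02 0.   0.01] shift before turn [ 0.04 -0.02  0.03] after turn [ 0.04 -0.02  0.03]
t 15.20 pos [ 537.8 -447.6   93.7] q [ 0.5   0.8   0.24  1.55 -0.23  0.82  0.22] F [ 0.6  0.2 -0.9] gap 0.0857
```

carry_out --rows '[[[0.03,-0.02,0.03,0,0,0],[0,0,0,0,0,0],[0,0,0,0,0,0]]]'

```text
clock: 15.5
eef_pos: [0.5375, -0.4452, 0.0913]
ee_rot: [0.887, 0.462, 0.0, -0.0]
wrist_force: [-0.5, 0.3, 0.0]
finger_gap: 0.0857
finger_force: 0.0
```

carry_out --rows '[[[0,0,0,0,0,0],[0,0,0,0,0,0],[0,0,0,0,0,0],[0,0,0,0,0,0],[0,0,0,0,0,0],[0,0,0,0,0,0],[0,0,0,0,0,0],[0,0,0,0,0,0],[0,0,0,0,0,0],[0,0,0,0,0,0]]]' --hand 0

```text
clock: 16.5
eef_pos: [0.5377, -0.4457, 0.0917]
ee_rot: [0.887, 0.462, 0.0, 0.0]
wrist_force: [0.3, 0.0, 4.2]
finger_gap: 0.0241
finger_force: 59.3
```

carry_out --rows '[[[0,0,-0.2,0,0,0],[0,0,-0.4,0,0,0],[0,0,-0.6,0,0,0],[0,0,-0.6,0,0,0],[0,0,-0.6,0,0,0],[0,0,-0.6,0,0,0],[0,0,-0.6,0,0,0],[0,0,-0.5,0,0,0],[0,0,0,0,0,0],[0,0,0,0,0,0],[0,0,0,0,0,0]]]'

```text
clock: 17.6
eef_pos: [0.5368, -0.4446, 0.2945]
ee_rot: [0.887, 0.462, -0.001, -0.002]
wrist_force: [0.3, 0.2, -0.3]
finger_gap: 0.0238
finger_force: 59.1
```

```bash
python3 to.py 398.5 270 300 10;python3 to.py 490 -90 300 10
```

```text
turn [-0.04 -0.02 -9.81] shift before turn [ 10.13 -10.46  -0.07] after turn [14.56 -0.24 -0.11]
t 17.60 pos [ 536.8 -444.6  294.5] q [ 0.46  0.57  0.29  1.44 -0.17  1.15  0.17] F [ 0.3  0.2 -0.3] gap 0.0238
turn [-0.04 -0.02 -9.81] shift before turn [ 5.28 -4.83 -0.09] after turn [ 7.15  0.31 -0.11]
t 17.60 pos [ 536.8 -444.6  294.5] q [ 0.46  0.57  0.29  1.44 -0.17  1.15  0.17] F [ 0.3  0.2 -0.3] gap 0.0238
```

carry_out --rows '[[[0,0,0,0,0,-0.98],[0,0,0,0,0,-0.98],[0,0,0,0,0,-0.98],[0,0,0,0,0,-0.98],[0,0,0,0,0,-0.98],[0,0,0,0,0,-0.98],[0,0,0,0,0,-0.98],[0,0,0,0,0,-0.98],[0,0,0,0,0,-0.98],[0,0,0,0,0,-0.98],[0.4,0,0,0,0,0],[0.7,-0.01,0,0,0,0],[0.7,-0.01,0,0,0,0],[0.7,-0.01,0,0,0,0],[0.7,-0.01,0,0,0,0],[0.7,-0.01,0,0,0,0],[0.7,-0.01,0,0,0,0],[0.7,-0.01,0,0,0,0],[0.7,-0.01,0,0,0,0],[0.7,-0.01,0,0,0,0]]]'

```text
clock: 19.6
eef_pos: [0.4737, -0.1147, 0.2948]
ee_rot: [0.643, 0.766, -0.001, -0.001]
wrist_force: [0.6, -0.8, -0.3]
finger_gap: 0.0242
finger_force: 59.0
```

carry_out --rows '[[[0.7,-0.01,0,0,0,0],[0.7,-0.01,0,0,0,0],[0.7,-0.01,0,0,0,0],[0.7,-0.01,0,0,0,0],[0.7,-0.01,0,0,0,0],[0.7,-0.02,0,0,0,0],[0.7,-0.02,0,0,0,0],[0.7,-0.02,0,0,0,0],[0.7,-0.02,0,0,0,0],[0.7,-0.02,0,0,0,0],[0.5,0,0,0,0,0],[0.3,0,0,0,0,0],[0,0,0,0,0,0],[0,0,0,0,0,0],[0,0,0,0,0,0],[0,0,0,0,0,0]]]'

```text
clock: 21.2
eef_pos: [0.4006, 0.2652, 0.2961]
ee_rot: [0.644, 0.765, -0.0, 0.0]
wrist_force: [0.2, 0.3, -1.5]
finger_gap: 0.0239
finger_force: 59.0
```

```bash
python3 to.py 398.5 270 160 10; python3 - <<'E'
from h import *
c=cam('wrist');P=cloud(c);cv2.imwrite('pics/w3.png',c['color'])
q=P[(np.hypot(P[...,0]-.3985,P[...,1]-.27)<.07)&(abs(P[...,2]-.060)<.005)]
x,y=q[:,0],q[:,1]; r=np.hypot(x-.3985,y-.27);print(len(q),np.percentile(r,[5,50,95]),q.min(0),q.max(0))
s=np.linalg.lstsq(np.c_[2*x,2*y,np.ones(len(x))],x*x+y*y,rcond=None)[0];print(s[:2],np.sqrt(s[2]+s[0]**2+s[1]**2))
l=P[(abs(P[...,2]-.219)<.012)&(np.hypot(P[...,0]-.3985,P[...,1]-.27)<.08)]; print(len(l),np.linalg.lstsq(np.c_[l[:,:2],np.ones(len(l))],l[:,2],rcond=None)[0])
E
```

```text
turn [-0.01  0.01 -0.03] shift before turn [ 0.1  -0.02  2.72] after turn [ 0.1  -0.02  2.72]
t 21.20 pos [400.6 265.2 296.1] q [-0.36  0.19 -0.32  1.98  0.07  0.99 -0.54] F [ 0.2  0.3 -1.5] gap 0.0239
612 [0.04626287 0.0481884  0.05003572] [0.34894491 0.27223195 0.05511495] [0.44387839 0.32018346 0.06182873]
[0.39857086 0.27123319] 0.047279407328462864
20089 [-0.00103581 -0.00367061  0.22203271]
```

View pics/w3.png

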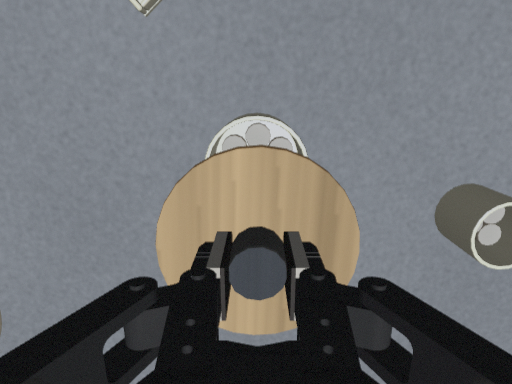

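The lid hangs level above the canister, whose rim arc shows at (205–308, 115–155). The fit gives a centre of (398.6,271). Now I lower it.

carry_out --rows '[[[0.11,-0.02,0.3,0,0,0],[0,0,0.6,0,0,0],[0,0,0.6,0,0,0],[0,0,0.5,0,0,0],[0,0,0.3,0,0,0],[0,0,0.2,0,0,0],[0,0,0,0,0,0],[0,0,0,0,0,0],[0,0,0.2,0,0,0],[0,0,0.1,0,0,0],[0,0,0.1,0,0,0],[0,0,0.1,0,0,0],[0,0,0,0,0,0],[0,0,0,0,0,0],[0,0,0,0,0,0]]]'

```text
clock: 22.75
eef_pos: [0.3984, 0.2719, 0.1465]
ee_rot: [0.643, 0.766, 0.0, 0.0]
wrist_force: [0.4, 0.2, -0.8]
finger_gap: 0.0241
finger_force: 59.0
```

```bash
python3 to.py 398.6 270.8 143.5 10
```

```text
turn [ 0.   -0.   -0.01] shift before turn [-0.02 -0.    0.06] after turn [-0.02 -0.    0.06]
t 22.75 pos [398.4 271.9 146.5] q [-0.42  0.42 -0.28  2.09  0.19  0.65 -0.65] F [ 0.4  0.2 -0.8] gap 0.0241
```

carry_out --rows '[[[-0.02,0,0.05,0,0,0],[0,0,0,0,0,0],[0,0,0,0,0,0]]]'

```text
clock: 23.05
eef_pos: [0.3985, 0.2707, 0.1439]
ee_rot: [0.643, 0.766, -0.0, -0.0]
wrist_force: [-0.3, -0.6, -0.8]
finger_gap: 0.0237
finger_force: 59.0
```

carry_out --rows '[[[0,0,0,0,0,0],[0,0,0,0,0,0],[0,0,0,0,0,0],[0,0,0,0,0,0],[0,0,0,0,0,0],[0,0,0,0,0,0],[0,0,-0.3,0,0,0],[0,0,-0.6,0,0,0],[0,0,-0.6,0,0,0],[0,0,-0.6,0,0,0],[0,0,-0.5,0,0,0],[0,0,0,0,0,0],[0,0,0,0,0,0],[0,0,0,0,0,0]]]' --hand 1

```text
clock: 24.45
eef_pos: [0.3979, 0.2703, 0.2729]
ee_rot: [0.643, 0.766, -0.001, -0.0]
wrist_force: [-1.3, 0.1, 0.1]
finger_gap: 0.0852
finger_force: 0.0
```

```bash
python3 to.py 692 13 270 -65.5; python3 - <<'E'
from h import *
c=cam('wrist');P=cloud(c)
q=P[(np.hypot(P[...,0]-.3985,P[...,1]-.271)<.08)&(abs(P[...,2]-.068)<.005)]
print(len(q),np.median(q[:,2]),cv2.minEnclosingCircle(q[:,:2].astype('f4')*1000)); A=np.c_[q[:,:2],np.ones(len(q))];print(np.linalg.lstsq(A,q[:,2],rcond=None)[0])
E
```

```text
turn [-1.000e-02  2.000e-02  1.646e+01] shift before turn [-6.08  4.9   0.05] after turn [3.22 7.12 0.06]
t 24.45 pos [397.9 270.3 272.9] q [-0.37  0.22 -0.32  2.    0.09  0.94 -0.56] F [-1.3  0.1  0.1] gap 0.0852
9151 0.06793493467785283 ((398.7999267578125, 271.1300964355469), 49.94761276245117)
[-9.16165674e-04 -5.85346646e-05  6.83182436e-02]
```

Large round lid seated. Next is the oblong lid.

carry_out --rows '[[[-0.5,0.4,0,0,0,0],[-0.6,0.5,0,0,0,0],[-0.6,0.5,0,0,0,0],[-0.6,0.5,0,0,0,0],[-0.6,0.5,0,0,0,0],[-0.6,0.5,0,0,0,0],[-0.6,0.5,0,0,0,0],[-0.6,0.5,0,0,0,0],[-0.6,0.5,0,0,0,0],[-0.5,0.3,0,0,0,0],[-0.28,0.2,0,0,0,0],[0,0,0,0,0,0.96],[0,0,0,0,0,1],[0,0,0,0,0,1],[0,0,0,0,0,1],[0,0,0,0,0,1],[0,0,0,0,0,1],[0,0,0,0,0,1],[0,0,0,0,0,1],[0,0,0,0,0,1]]]'

```text
clock: 26.5
eef_pos: [0.6917, 0.0138, 0.2717]
ee_rot: [0.872, 0.49, -0.001, -0.001]
wrist_force: [-0.1, 0.2, -0.4]
finger_gap: 0.0853
finger_force: 0.0
```

carry_out --rows '[[[0,0,0,0,0,1],[0,0,0,0,0,1],[0,0,0,0,0,1],[0,0,0,0,0,1],[0,0,0,0,0,1],[0,0,0,0,0,1],[0,0,0,0,0,1],[0,0,0,0,0,0.5],[0,0,0,0,0,0],[0,0,0,0,0,0],[0,0,0,0,0,0],[0,0,0,0,0,0]]]'

```text
clock: 27.7
eef_pos: [0.6923, 0.0137, 0.2736]
ee_rot: [0.977, 0.213, -0.0, -0.0]
wrist_force: [0.0, -0.6, 0.7]
finger_gap: 0.0852
finger_force: 0.0
```

```bash
python3 to.py 692 13 92 -65.5; python3 - <<'E'
from h import *
from m import meas
c=cam('wrist');P=cloud(c);meas('ob_lid',c,P,np.array([.692,.013,0]),.016)
E
```

```text
turn [-0.    0.01  0.01] shift before turn [-0.01  0.01  3.63] after turn [-0.01  0.01  3.63]
t 27.70 pos [692.3  13.7 273.6] q [-0.15  0.57  0.14  1.48 -0.08  1.1  -1.14] F [ 0.  -0.6  0.7] gap 0.0852
ob_lid 6450 rect [692.3  13.3] [120.  65.] ang=26.1 z=0.0160 grip [693.   13.2] [45. 18.] ang=26.5 zmed=0.040
```

carry_out --rows '[[[0,0.01,0.6,0,0,-0.39],[0,0,0.6,0,0,0],[0,0,0.6,0,0,0],[0,0,0.6,0,0,0],[0,0,0.5,0,0,0],[0,0,0.4,0,0,0],[0,0,0.2,0,0,0],[0,0,0.1,0,0,0],[0,0,0,0,0,0],[0,0,0,0,0,0],[0,0,0,0,0,0],[0,0,0,0,0,0],[0,0,0,0,0,0]]]'

```text
clock: 29.05
eef_pos: [0.6929, 0.0133, 0.0946]
ee_rot: [0.974, 0.228, 0.0, 0.0]
wrist_force: [0.8, -0.3, -0.4]
finger_gap: 0.0855
finger_force: 0.0
```

```bash
python3 to.py 692.5 13.3 92 -63.7
```

```text
turn [ 0.   -0.01  0.  ] shift before turn [-0.01 -0.    0.05] after turn [-0.01 -0.    0.05]
t 29.05 pos [692.9  13.3  94.6] q [-0.13  0.78  0.11  1.57 -0.1   0.8  -1.09] F [ 0.8 -0.3 -0.4] gap 0.0855
```

carry_out --rows '[[[0,0,0.05,0,0,0],[0,0,0,0,0,0],[0,0,0,0,0,0]]]'

```text
clock: 29.35
eef_pos: [0.6924, 0.0133, 0.0912]
ee_rot: [0.974, 0.227, -0.0, -0.0]
wrist_force: [-0.3, 0.4, 0.6]
finger_gap: 0.0853
finger_force: 0.0
```

carry_out --rows '[[[0,0,0,0,0,0],[0,0,0,0,0,0],[0,0,0,0,0,0],[0,0,0,0,0,0],[0,0,0,0,0,0],[0,0,0,0,0,0],[0,0,0,0,0,0],[0,0,0,0,0,0],[0,0,0,0,0,0],[0,0,0,0,0,0]]]' --hand 0

```text
clock: 30.35
eef_pos: [0.6928, 0.0133, 0.0916]
ee_rot: [0.974, 0.228, 0.0, 0.0]
wrist_force: [-0.8, -0.2, 1.9]
finger_gap: 0.0167
finger_force: 59.6
```

carry_out --rows '[[[0,0,-0.2,0,0,0],[0,0,-0.4,0,0,0],[0,0,-0.6,0,0,0],[0,0,-0.6,0,0,0],[0,0,-0.6,0,0,0],[0,0,-0.6,0,0,0],[0,0,-0.6,0,0,0],[0,0,-0.5,0,0,0],[0,0,0,0,0,0],[0,0,0,0,0,0],[0,0,0,0,0,0]]]'

```text
clock: 31.45
eef_pos: [0.6916, 0.0133, 0.2948]
ee_rot: [0.974, 0.228, -0.001, -0.0]
wrist_force: [0.1, -0.9, -0.6]
finger_gap: 0.0171
finger_force: 59.3
```

```bash
python3 to.py 401.7 -266 290 -7
```

```text
turn [ -0.03   0.02 -12.37] shift before turn [-7.67  2.44  0.11] after turn [-6.25 -5.07  0.1 ]
t 31.45 pos [691.6  13.3 294.8] q [-0.15  0.55  0.13  1.46 -0.08  1.14 -1.11] F [ 0.1 -0.9 -0.6] gap 0.0171
```

carry_out --rows '[[[0,0,0,0,0,-0.95],[0,0,0,0,0,-0.95],[0,0,0,0,0,-0.95],[0,0,0,0,0,-0.95],[0,0,0,0,0,-0.95],[0,0,0,0,0,-0.95],[0,0,0,0,0,-0.95],[0,0,0,0,0,-0.95],[0,0,0,0,0,-0.95],[0,0,0,0,0,-0.95],[0,0,0,0,0,-0.95],[0,0,0,0,0,-0.95],[0,0,0,0,0,-0.97],[-0.3,-0.24,0,0,0,0],[-0.5,-0.4,0,0,0,0],[-0.5,-0.4,0,0,0,0],[-0.5,-0.4,0,0,0,0],[-0.5,-0.4,0,0,0,0],[-0.5,-0.4,0,0,0,0],[-0.5,-0.4,0,0,0,0]]]'

```text
clock: 33.45
eef_pos: [0.5395, -0.135, 0.2947]
ee_rot: [0.749, 0.663, -0.001, -0.001]
wrist_force: [0.1, 0.3, -1.0]
finger_gap: 0.0167
finger_force: 59.3
```

carry_out --rows '[[[-0.5,-0.4,0,0,0,0],[-0.5,-0.4,0,0,0,0],[-0.5,-0.4,0,0,0,0],[-0.5,-0.4,0,0,0,0],[-0.5,-0.4,0,0,0,0],[-0.3,-0.3,0.1,0,0,0],[-0.1,-0.1,0,0,0,0],[0,0,0,0,0,0],[0,0,0,0,0,0],[0,0,0,0,0,0],[0,0,0,0,0,0]]]'

```text
clock: 34.55
eef_pos: [0.4057, -0.2628, 0.2914]
ee_rot: [0.748, 0.663, 0.0, 0.0]
wrist_force: [0.2, -0.4, -0.3]
finger_gap: 0.0166
finger_force: 59.3
```

```bash
python3 to.py 401.7 -266 150 -7; python3 - <<'E'
from h import *
c=cam('wrist');P=cloud(c);cv2.imwrite('pics/w4.png',c['color'])
q=P[(np.hypot(P[...,0]-.4017,P[...,1]+.266)<.085)&(abs(P[...,2]-.064)<.004)]
print(len(q),cv2.minAreaRect(q[:,:2].astype('f4')*1000),q.min(0),q.max(0))
E
```

```text
turn [ 0.   -0.    0.03] shift before turn [-0.07 -0.07  2.83] after turn [-0.07 -0.07  2.83]
t 34.55 pos [ 405.7 -262.8  291.4] q [ 0.47  0.19  0.05  1.98 -0.01  0.97  0.41] F [ 0.2 -0.4 -0.3] gap 0.0166
364 ((407.657470703125, -208.93170166015625), (4.370881080627441, 65.00341796875), 83.22897338867188) [ 0.37553753 -0.21492471  0.06002395] [ 0.43995118 -0.20318624  0.06594128]
```

View pics/w4.png

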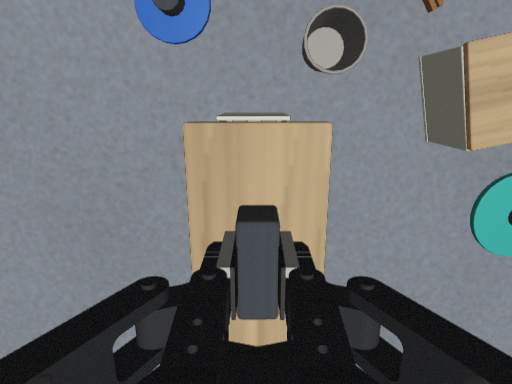

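The lid is aligned above the canister, and the rim's far end (218–290, 118) gives a centre of (401,-266). Now I lower it.

carry_out --rows '[[[-0.08,-0.09,0.3,0,0,0],[0,0,0.6,0,0,0],[0,0,0.6,0,0,0],[0,0,0.4,0,0,0],[0,0,0.3,0,0,0],[0,0,0.2,0,0,0],[0,0,0,0,0,0],[0,0,0,0,0,0],[0,0,0.1,0,0,0],[0,0,0.1,0,0,0],[0,0,0.1,0,0,0],[0,0,0.1,0,0,0],[0,0,0,0,0,0],[0,0,0,0,0,0],[0,0,0,0,0,0]]]'

```text
clock: 36.1
eef_pos: [0.3998, -0.2672, 0.1515]
ee_rot: [0.749, 0.663, 0.0, 0.0]
wrist_force: [-0.3, 0.2, -0.5]
finger_gap: 0.0166
finger_force: 59.3
```

```bash
python3 to.py 400.8 -266.3 147.4 -6.8
```

```text
turn [ 0.    0.   -0.04] shift before turn [0.02 0.02 0.08] after turn [0.02 0.02 0.08]
t 36.10 pos [ 399.8 -267.2  151.5] q [ 0.49  0.4   0.05  2.1  -0.03  0.65  0.44] F [-0.3  0.2 -0.5] gap 0.0166
```

carry_out --rows '[[[0.02,0.02,0.04,0,0,0],[0,0,0.03,0,0,0],[0,0,0,0,0,0],[0,0,0,0,0,0]]]'

```text
clock: 36.5
eef_pos: [0.4008, -0.2662, 0.1478]
ee_rot: [0.749, 0.663, -0.0, -0.0]
wrist_force: [-0.3, -0.0, -0.9]
finger_gap: 0.0166
finger_force: 59.3
```

carry_out --rows '[[[0,0,0,0,0,0],[0,0,0,0,0,0],[0,0,0,0,0,0],[0,0,0,0,0,0],[0,0,0,0,0,0],[0,0,0,0,0,0],[0,0,-0.3,0,0,0],[0,0,-0.6,0,0,0],[0,0,-0.6,0,0,0],[0,0,-0.6,0,0,0],[0,0,-0.5,0,0,0],[0,0,0,0,0,0],[0,0,0,0,0,0],[0,0,0,0,0,0]]]' --hand 1

```text
clock: 37.9
eef_pos: [0.4002, -0.2658, 0.2768]
ee_rot: [0.749, 0.663, -0.0, -0.001]
wrist_force: [0.4, -0.5, -0.4]
finger_gap: 0.0852
finger_force: 0.0
```

```bash
python3 to.py 466.2 -14.5 270 -6.8; python3 - <<'E'
from h import *
c=cam('wrist');P=cloud(c)
q=P[(np.hypot(P[...,0]-.4008,P[...,1]+.266)<.09)&(abs(P[...,2]-.072)<.005)]
print(len(q),np.median(q[:,2]),cv2.minAreaRect(q[:,:2].astype('f4')*1000)); A=np.c_[q[:,:2],np.ones(len(q))];print(np.linalg.lstsq(A,q[:,2],rcond=None)[0])
E
```

```text
turn [-0.02 -0.01 -0.04] shift before turn [5.15 0.7  0.14] after turn [5.15 0.72 0.14]
t 37.90 pos [ 400.2 -265.8  276.8] q [ 0.48  0.2   0.06  2.01 -0.01  0.94  0.42] F [ 0.4 -0.5 -0.4] gap 0.0852
8935 0.07194888821423828 ((400.79083251953125, -265.3152160644531), (119.63134002685547, 66.08172607421875), 83.04259490966797)
[-2.94119549e-04  7.84128164e-05  7.20961689e-02]
```

Oblong lid seated. Last is the small round lid.

carry_out --rows '[[[0.4,0.07,0,0,0,0],[0.7,0.1,0,0,0,0],[0.7,0.1,0,0,0,0],[0.7,0.1,0,0,0,0],[0.7,0.1,0,0,0,0],[0.7,0.1,0.14,0,0,0],[0.7,0.1,0,0,0,0],[0.55,0.03,0,0,0,0],[0,0,0,0,0,0],[0,0,0,0,0,0],[0,0,0,0,0,0],[0,0,0,0,0,0]]]'

```text
clock: 39.15
eef_pos: [0.4666, -0.0163, 0.2705]
ee_rot: [0.75, 0.662, -0.0, -0.0]
wrist_force: [0.3, -0.1, -0.1]
finger_gap: 0.0855
finger_force: 0.0
```

```bash
python3 to.py 466.2 -14.5 92 -6.8; python3 - <<'E'
from h import *
from m import meas
c=cam('wrist');P=cloud(c);meas('sr_lid',c,P,np.array([.4662,-.0145,0]),.016)
E
```

```text
turn [-0.01  0.01 -0.07] shift before turn [ 0.04 -0.01  3.57] after turn [ 0.03 -0.01  3.57]
t 39.15 pos [466.6 -16.3 270.5] q [ 0.1   0.19 -0.14  2.04  0.03  0.92 -0.18] F [ 0.3 -0.1 -0.1] gap 0.0855
sr_lid 3123 encl [466.  -14.5] d=71 z=0.0160 grip [466.2 -14.1] [25. 25.] ang=83.5 zmed=0.040
```

carry_out --rows '[[[0.02,-0.01,0.6,0,0,0],[0,0,0.6,0,0,0],[0,0,0.6,0,0,0],[0,0,0.6,0,0,0],[0,0,0.5,0,0,0],[0,0,0.4,0,0,0],[0,0,0.2,0,0,0],[0,0,0.06,0,0,0],[0,0,0,0,0,0],[0,0,0,0,0,0],[0,0,0,0,0,0],[0,0,0,0,0,0],[0,0,0,0,0,0]]]'

```text
clock: 40.5
eef_pos: [0.4669, -0.0139, 0.0934]
ee_rot: [0.749, 0.663, 0.0, 0.0]
wrist_force: [0.4, -0.4, -0.6]
finger_gap: 0.0855
finger_force: 0.0
```

```bash
python3 to.py 466.1 -14.3 92 -6.8
```

```text
turn [ 0.01 -0.   -0.04] shift before turn [-0.01 -0.02  0.03] after turn [-0.01 -0.02  0.03]
t 40.50 pos [466.9 -13.9  93.4] q [ 0.07  0.49 -0.11  2.14  0.11  0.51 -0.25] F [ 0.4 -0.4 -0.6] gap 0.0855
```

carry_out --rows '[[[-0.01,-0.02,0.03,0,0,0],[0,0,0,0,0,0],[0,0,0,0,0,0]]]'

```text
clock: 40.8
eef_pos: [0.4653, -0.0143, 0.0913]
ee_rot: [0.749, 0.663, -0.0, -0.0]
wrist_force: [-0.6, -0.2, 0.1]
finger_gap: 0.0853
finger_force: 0.0
```

carry_out --rows '[[[0,0,0,0,0,0],[0,0,0,0,0,0],[0,0,0,0,0,0],[0,0,0,0,0,0],[0,0,0,0,0,0],[0,0,0,0,0,0],[0,0,0,0,0,0],[0,0,0,0,0,0],[0,0,0,0,0,0],[0,0,0,0,0,0]]]' --hand 0

```text
clock: 41.8
eef_pos: [0.4656, -0.0142, 0.0916]
ee_rot: [0.749, 0.663, 0.0, 0.0]
wrist_force: [-1.7, 0.4, 6.1]
finger_gap: 0.024
finger_force: 58.6
```

carry_out --rows '[[[0,0,-0.2,0,0,0],[0,0,-0.4,0,0,0],[0,0,-0.6,0,0,0],[0,0,-0.6,0,0,0],[0,0,-0.6,0,0,0],[0,0,-0.6,0,0,0],[0,0,-0.6,0,0,0],[0,0,-0.5,0,0,0],[0,0,0,0,0,0],[0,0,0,0,0,0],[0,0,0,0,0,0]]]'

```text
clock: 42.9
eef_pos: [0.4646, -0.0143, 0.2953]
ee_rot: [0.749, 0.663, -0.001, -0.001]
wrist_force: [-0.2, 0.6, 0.4]
finger_gap: 0.024
finger_force: 58.9
```

```bash
python3 to.py 653.8 247 295 -6.8
```

```text
turn [-0.03  0.   -0.04] shift before turn [ 5.65  3.12 -0.  ] after turn [5.64 3.14 0.01]
t 42.90 pos [464.6 -14.3 295.3] q [ 0.11  0.15 -0.15  2.01  0.03  0.98 -0.18] F [-0.2  0.6  0.4] gap 0.0240
```

carry_out --rows '[[[0.3,0.17,0,0,0,0],[0.6,0.33,0,0,0,0],[0.6,0.33,0,0,0,0],[0.6,0.33,0,0,0,0],[0.6,0.33,0,0,0,0],[0.6,0.33,0,0,0,0],[0.6,0.33,0,0,0,0],[0.6,0.33,0,0,0,0],[0.6,0.33,0,0,0,0],[0.4,0.2,0,0,0,0],[0.14,0.11,0,0,0,0],[0,0,0,0,0,0],[0,0,0,0,0,0],[0,0,0,0,0,0],[0,0,0,0,0,0]]]'

```text
clock: 44.4
eef_pos: [0.6546, 0.2452, 0.2967]
ee_rot: [0.749, 0.662, -0.0, 0.0]
wrist_force: [-0.4, 1.1, -0.3]
finger_gap: 0.0239
finger_force: 59.0
```

```bash
python3 to.py 653.8 247 160 -6.8; python3 - <<'E'
from h import *
c=cam('wrist');P=cloud(c);cv2.imwrite('pics/w5.png',c['color'])
q=P[(np.hypot(P[...,0]-.6538,P[...,1]-.247)<.05)&(abs(P[...,2]-.070)<.004)]
x,y=q[:,0],q[:,1];print(len(q),q.min(0),q.max(0))
s=np.linalg.lstsq(np.c_[2*x,2*y,np.ones(len(x))],x*x+y*y,rcond=None)[0];print(s[:2],np.sqrt(s[2]+s[0]**2+s[1]**2))
E
```

```text
turn [ 0.    0.01 -0.06] shift before turn [ 0.04 -0.02  2.73] after turn [ 0.03 -0.02  2.73]
t 44.40 pos [654.6 245.2 296.7] q [-0.25  0.57 -0.22  1.42  0.13  1.16 -0.61] F [-0.4  1.1 -0.3] gap 0.0239
616 [0.61623808 0.23615819 0.06602376] [0.68737436 0.28429038 0.07182918]
[0.6517802  0.24903197] 0.03354511243554202
```

View pics/w5.png

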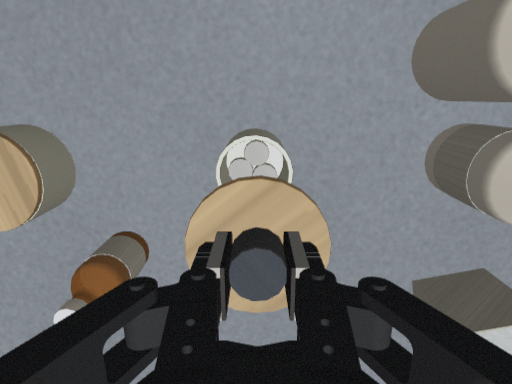

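The lid is above the small canister, with the rim at (217–292, 135–200) and a fitted centre of (652,249). The bottle is well clear to the left. Now I lower it.

carry_out --rows '[[[0.06,-0.06,0.3,0,0,0],[0,0,0.6,0,0,0],[0,0,0.6,0,0,0],[0,0,0.4,0,0,0],[0,0,0.3,0,0,0],[0,0,0.2,0,0,0],[0,0,0,0,0,0],[0,0,0,0,0,0],[0,0,0.1,0,0,0],[0,0,0.1,0,0,0],[0,0,0.1,0,0,0],[0,0,0.1,0,0,0],[0,0,0,0,0,0],[0,0,0,0,0,0],[0,0,0,0,0,0]]]'

```text
clock: 45.95
eef_pos: [0.6523, 0.2501, 0.1566]
ee_rot: [0.749, 0.663, 0.0, 0.0]
wrist_force: [-0.1, 0.5, 0.3]
finger_gap: 0.0238
finger_force: 59.0
```

```bash
python3 to.py 651.9 248.8 153.4 -6.8
```

```text
turn [ 0.   -0.   -0.04] shift before turn [-0.03 -0.    0.06] after turn [-0.03 -0.    0.06]
t 45.95 pos [652.3 250.1 156.6] q [-0.27  0.71 -0.2   1.52  0.17  0.92 -0.65] F [-0.1  0.5  0.3] gap 0.0238
```

carry_out --rows '[[[-0.02,0,0.03,0,0,0],[0,0,0.03,0,0,0],[0,0,0,0,0,0],[0,0,0,0,0,0]]]'

```text
clock: 46.35
eef_pos: [0.6522, 0.2488, 0.1538]
ee_rot: [0.749, 0.663, 0.0, 0.0]
wrist_force: [-1.2, -1.4, 3.1]
finger_gap: 0.0239
finger_force: 59.1
```

carry_out --rows '[[[0,0,0,0,0,0],[0,0,0,0,0,0],[0,0,0,0,0,0],[0,0,0,0,0,0],[0,0,0,0,0,0],[0,0,0,0,0,0],[0,0,-0.3,0,0,0],[0,0,-0.6,0,0,0],[0,0,-0.6,0,0,0],[0,0,-0.6,0,0,0],[0,0,-0.6,0,0,0],[0,0,-0.3,0,0,0],[0,0,0,0,0,0],[0,0,0,0,0,0],[0,0,0,0,0,0]]]' --hand 1

```text
clock: 47.85
eef_pos: [0.6511, 0.2485, 0.3012]
ee_rot: [0.749, 0.663, -0.002, -0.001]
wrist_force: [0.5, 0.3, -0.3]
finger_gap: 0.0855
finger_force: 0.0
```

```bash
python3 - <<'E'
from h import *
c=cam('wrist');P=cloud(c)
q=P[(np.hypot(P[...,0]-.652,P[...,1]-.249)<.08)&(abs(P[...,2]-.078)<.005)]
print(len(q),np.median(q[:,2]),cv2.minEnclosingCircle(q[:,:2].astype('f4')*1000)); A=np.c_[q[:,:2],np.ones(len(q))];print(np.linalg.lstsq(A,q[:,2],rcond=None)[0])
c=cam('side');cv2.imwrite('pics/side9.png',c['color']);print(arm.read_state()['clock'])
E
```

```text
3831 0.07790619261714593 ((652.155029296875, 248.8142852783203), 35.8094482421875)
[-0.00114182 -0.0016675   0.0790691 ]
47.95
```

View pics/side9.png

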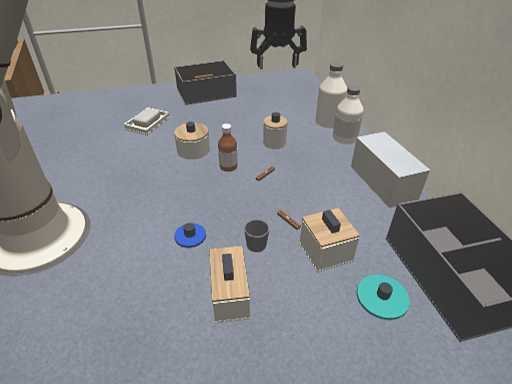

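All four canisters are closed, at side-view pixels (192,135), (275,125), (330,228) and (229,270). The bottle (228,150) and cup (257,236) are where they stood, and the gripper is clear.

```bash
python3 -c "
from cell import arm
print(arm.job_done())"
```

```text
the job is handed in; nothing more can be done
None
```

All four wooden lids measured seated, level and centred on their own canisters, with the bottle and dosing cup left standing in place; the job was handed in at about 48 s of the 117 s allowed, and no verdict was returned.

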